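# Tuck the backing plate under the jig's flap and hold it down

## Robot

A 6-joint arm with a two-finger parallel gripper is mounted at the origin on the work surface. World frame = base frame: x ahead of the robot, y to its left, z up, the work surface at z = 0. Lengths are in m, angles in rad, forces in N, time in s.
With the tool pointing down it reaches from about 0.375 to 0.975 m from the base axis. Payload 3.8 kg.
Tool frame: the origin (TCP) lies on the centre line of the jaws, within the pads' length; the fingertips stand 8 mm ahead of it and the grasp point (between the pads) lies 11 mm behind it; z points along the fingers, y is the direction in which the jaws open and shut (so a half turn about z gives the same grasp; the last joint's range is limited). The gripper opens to 85 mm and grips with 20 to 120 N. Pads are 22 mm wide; open, the fingers measure 114 mm over their backs; the gripper's body (76 mm by 85 mm) begins 54 mm behind the grasp point. The pads swing forward as they close: fully open they stand 13 mm farther back than shut.
Start: joints at [-1.207, 0.264, 1.604, -0, 1.274, -0.037], TCP at [0.263, -0.622, 0.239] pointing down, gripper open.
Joint ranges: [-2.63, 2.63], [-0.94, 2.18], [0.31, 2.57], [-1.31, 4.45], [0, 2.66], [-2.55, 2.55]. Speed limits (rad/s): [2.57, 2.57, 3.14, 3.14, 3.14, 3.14].

## Interface

Orientations are given as a rotation vector (axis times angle).
In Python, from workcell import bot gives the robot as it stands.
- The arm moves only by the tool arm_command, never from a script. Its arguments are lists of equal length, an entry for each row: "slide": the shift along the tool's x, y, z in m, a list of three; "angular": the turn, a rotation vector about the tool's x, y, z in degrees, a list of three; "hand": the finger opening in m, from 0 to 0.0854. A call has exactly 8 rows; each row shifts and turns the pose as measured when the row begins, along the tool's axes as they then stand; what a row does not reach is not made up. A row lasts 1/10 s, in which the tool goes at most 50 mm and 8.59 degrees, less where a joint would pass 70% of its speed; a pose out of reach is approached as far as the arm can. A call is refused whole if a number of a shift passes 0.05 or a number of a turn 8.59, either way. A call with a gripper value outside its range is refused whole. The fingers move at their own pace and stop on an object; "squeeze" is the grip in N (left out, the last holds). Time passes only in rows, so rows that do not move let the fingers close, or fill a call up. It gives the time, the measured TCP pose, the force and the opening at its end, in the units of the state.
- bot.read_state(): the state, without advancing time (a new reading comes with each control period).
- bot.read_camera(name): name is "side" or "top" or "wrist"; returns the picture (384x512x3 uint8, red, green, blue); there is no depth.
- bot.get_calibration(name): a dict with "fx", "fy", "cx", "cy" (pixels), "k1" (the pictures are not rectified: a ray, as slopes to the right and down, at radius r is drawn at 1 + k1 r^2 times it, then the intrinsics apply), "R" (3x3) and "t" (3): a world point X has camera coordinates R X + t. Camera axes: x right, y down, z forward; pixel columns grow to the right and rows downward; lengths in m; the calibration is good to about 2 mm. A picture is of the moment at which its call begins: read the wrist's pose just before it. get_calibration takes no time and is no camera call; for the wrist camera it gives the pose at the moment of the call.
- bot.finish_job(): hands the job in, once; it reports no verdict.
The state is a dict: "time": time; "q": joint angles; "joint_vel": joint speeds; "joint_torque": joint torques, N m; "tool_pos": TCP position; "tcp_rot": TCP orientation; "wrist_force": force on the tool from outside, world axes, zero at the start; "torque": the same for the moment, N m; "width": opening from 0.0 (shut) to 1.0 (fully open).
Only numpy, scipy, OpenCV 4.12 (cv2) and the standard library are available. Lean on these libraries where they do the work, as an engineer would, in place of code of your own. Each camera call takes 0.05 s, during which the arm holds its last target.

## Task

Set up the press jig: swing its fence arm out until it rests in its catch, then lay the backing plate flat on the board, long edge snug against the fence arm, and slide its front edge under the hinged steel flap, fully home against the back stop, without lifting the flap. Finish while still holding the plate there, pressed firmly flat onto the board (clearly harder than its own weight); do not let go. Leave the jar, hammer and awl where they are.

Things in the scene. Friction and masses are not known exactly. Their poses are not given: they have to be found in the camera images.
- bed: the jig's board: plywood, 300 (x) x 200 (y) x 18 mm thick, fixed to the table, turned up to 0.3 rad; it stands either left or right of the robot's middle line. Origin at the centre of its underside; its +x end, away from the robot, carries the flap.
- guide: the steel fittings fixed on the board. Origin at the centre of the board's top face (18 mm above the table), axes parallel to the board's. In this frame (mm): under the flap a back stop with its front face at x = 90, 8 high; beside the plate's slot two rails 8 high from x = 30 to 126, the inner faces at y = +53 and y = -65; a catch of two cheeks 22 high, outside the fence arm's closed place at x = -95 to -130, y = +45 to +69.
- fence (a joint): angle of the fence arm about its upright pivot: 0 = swung out, resting in its catch (a firm stop), parallel to the board's x with its inner face at y = +50 mm in the guide's frame; positive (up to 1.1) = swung in towards -y, lying across the plate's way; starts between 0.45 and 0.95. It stays where it is left; about 1 N at its tip moves it.
- fence_pivot (a point): pivot axis of the fence arm, at the guide's (18, 56) mm, at half the arm's height
- fence_tip (a point): free end of the fence arm, on its centre line and at half its height. The arm is a steel bar 140 mm from pivot to tip, 12 mm thick; it spans 1 to 23 mm above the board's top face. At rest in the catch the tip is at the guide's (-122, 56) mm.
- flap (a joint): angle of the hinged flap: 0 = lying closed and level (it rests there by its own weight, 150 g); positive = lifted. It has a hinge along y at the guide's x = 130 mm.
- flap_lip (a point): middle of the flap's free front edge, on its underside: at the guide's (30, 0) mm, 8 mm above the board's top face. The flap is a grey steel sheet 100 (x) x 150 (y) x 5 mm, so the slot under it is 8 mm high and 60 mm deep from lip to back stop.
- plate: loose grey metal backing plate, 130 (x) x 80 (y) x 4 mm, about 200 g (140 to 260 g), lying on the table on the other side from the board; yaw within 0.4 rad. Origin at the centre of its underside. A wooden hand grip stands on it: a bar 50 mm long (x), 16 mm thick (y), from 4 to 32 mm above the underside, its centre at x = -30 mm. In the jig, fully home and against the fence, its origin lies at the guide's (25, 10, 0) mm, with its x along the board's x.
- plate_front (a point): middle of the plate's front (+x) edge, the one to be tucked, on the underside (65 mm ahead of the origin)
- plate_grip (a point): middle of the wooden hand grip, 20 mm above the plate's underside, at the plate's x = -30 mm
- jar: glass jar with black lid, 84 mm across, 130 mm high, origin at the centre of its underside; a bystander
- hammer: hammer lying far left on the table; a bystander
- awl: awl with wooden handle lying far right on the table; a bystander
Mind the look-alikes: they are no part of the job. What is shaped like the plate but green, red or yellow is not meant.

How it is judged:
By the outcome, as a careful person would: the job done as asked, in the order asked, and still so for the second after the job is handed in, while the arm keeps its last pose, push and grip.
It also fails if it takes over 67 s, if anything falls off the work surface, if the arm or the gripper's body presses on something with over 40 N, if the wrist force passes 120 N, or if a joint passes its speed limit or range.

## Working session

There is one attempt and no reset: what is moved stays moved. The work goes in short steps, Python scripts to look and compute and a tool call to move; the robot and the scene stay as the last step left them, time stands still between calls to the robot, and variables do not carry over. Pictures are saved under pics/ and viewed, and the job is handed in when it is done.

Besides the shell and the picture viewer there is one more tool, called after ">>>" as name(argument=value, ...) on one line, values as JSON. arm_command: Moves the arm, as the interface text tells. Its arguments: {"type":"object","properties":{"slide":{"type":"array","items":{"type":"array","items":{"type":"number"}}},"angular":{"type":"array","items":{"type":"array","items":{"type":"number"}}},"hand":{"type":"array","items":{"type":"number"}},"squeeze":{"type":"number"}},"required":["slide","angular","hand"]}

```bash
mkdir -p pics; ls
python3 - <<'E'
from workcell import bot
import cv2
s=bot.read_state();print(s)
for n in("top","side"):
    c=bot.get_calibration(n);print(n,c)
    cv2.imwrite(f"pics/{n}0.png",bot.read_camera(n)[:,:,::-1])
E
```

```text
pics
{'time': 0.0, 'q': array([-1.20688671e+00,  2.64764353e-01,  1.60537108e+00,  1.82219722e-05,
        1.27367499e+00, -3.69049378e-02]), 'joint_vel': array([-0.00056894,  0.00033506,  0.00050431, -0.00032292, -0.00025742,
        0.00101216]), 'joint_torque': array([ 1.96511046e-04, -5.15104580e+01, -3.67318368e+01,  2.68918002e-04,
        1.29107747e-02,  1.99104477e-06]), 'tool_pos': array([ 0.263114  , -0.62084414,  0.23795602]), 'tcp_rot': array([-3.07656996e+00, -6.24947646e-01,  5.39682462e-04]), 'wrist_force': array([ 0.22031629, -0.01378128,  0.33086493]), 'torque': array([0.00485224, 0.03095415, 0.00544434]), 'width': 0.9976931794845161}
top {'fx': 423.4895918258286, 'fy': 423.4895918258286, 'cx': 252.42841785285907, 'cy': 191.65251672816618, 'k1': -0.13692487483537802, 'R': array([[-0.02100612, -0.9995594 , -0.02097043],
       [-0.99221519,  0.02341788, -0.12231362],
       [ 0.12275081,  0.01823784, -0.99226993]]), 't': array([0.03038007, 0.57644773, 1.18050874])}
side {'fx': 441.6431989942318, 'fy': 441.6431989942318, 'cx': 256.7574901647552, 'cy': 199.31634133738095, 'k1': -0.05061260743295372, 'R': array([[-0.97754516, -0.21070213, -0.00317251],
       [-0.15213412,  0.71607822, -0.68123945],
       [ 0.14581037, -0.66545969, -0.73205378]]), 't': array([0.55249309, 0.1425356 , 1.47491877])}
```

View pics/top0.png

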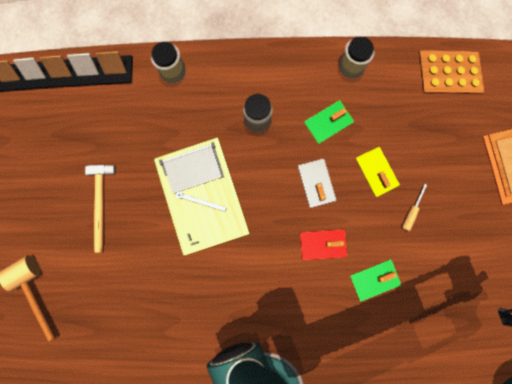

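View pics/side0.png

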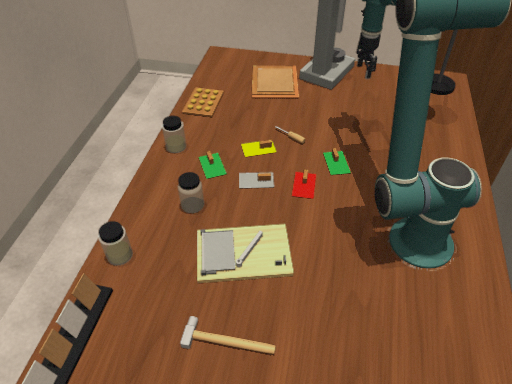

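Candidates for the plate in the top picture: grey (317,183), green (330,122) and (376,280), red (324,245), yellow (378,172). The flap on the board, at about (193,168), is also grey. By the description I choose the grey one at (317,183). I'll check it and the board in enlarged crops.

```bash
cat > h.py <<'E'
import numpy as np,cv2
from workcell import bot
def KD(c):
    return np.array([[c['fx'],0,c['cx']],[0,c['fy'],c['cy']],[0,0,1.]]),np.array([c['k1'],0,0,0.])
def proj(c,X):
    K,D=KD(c); p,_=cv2.projectPoints(np.asarray(X,float).reshape(-1,3),cv2.Rodrigues(c['R'])[0],c['t'],K,D); return p.reshape(-1,2)
def unproj(c,px,z):
    # drawn = ray*(1+k1 r^2): opencv model
    K,D=KD(c); p=cv2.undistortPointsIter(np.asarray(px,float).reshape(-1,1,2),K,D,None,None,(3,50,1e-9)).reshape(-1,2)
    d=np.c_[p,np.ones(len(p))]@c['R']; o=-c['R'].T@c['t']
    return o+d*((z-o[2])/d[:,2])[:,None]
E
python3 - <<'E'
import cv2
a=cv2.imread('pics/top0.png')
cv2.imwrite('pics/plate_crop.png',cv2.resize(a[150:215,285:350],(780,585)[0:1]*1+(585,) if 0 else (585,585),interpolation=cv2.INTER_CUBIC))
cv2.imwrite('pics/bed_crop.png',cv2.resize(a[132:257,145:255],None,fx=4.7,fy=4.7,interpolation=cv2.INTER_CUBIC))
E
```

```text
(no output)
```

View pics/plate_crop.png

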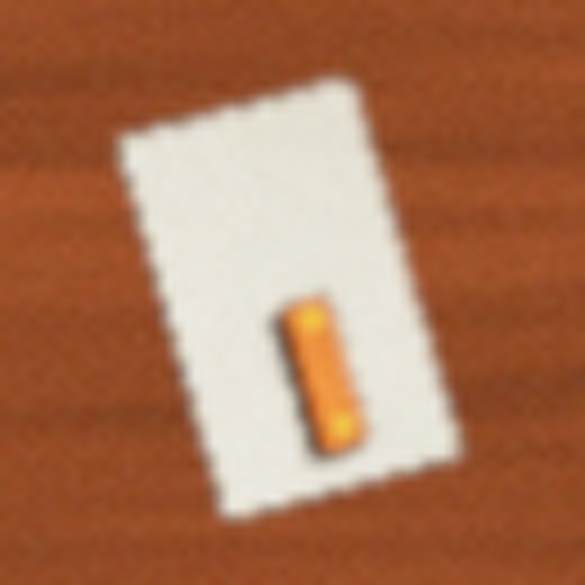

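View pics/bed_crop.png

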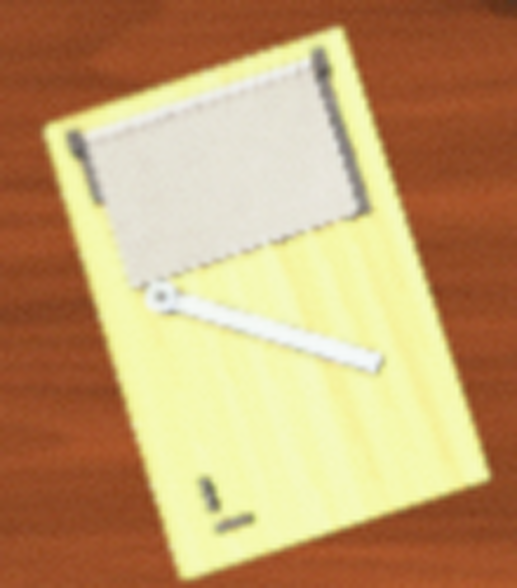

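Run:
```python
from h import *
c=bot.get_calibration('top')
cv=lambda pts,s,o:(np.array(pts,float)+.5)/s-.5+np.array(o)
bc=cv([(45,127),(342,28),(490,480),(180,578)],4.7,(145,132))
pc=cv([(118,135),(352,78),(463,458),(223,520)],9,(285,150))
fp=cv([(160,296),(380,362)],4.7,(145,132))
def fit(c,px,L,W,z):
    w=unproj(c,px,z)[:,:2]
    l=np.array([(L/2,W/2),(L/2,-W/2),(-L/2,-W/2),(-L/2,W/2)])
    ct=w.mean(0);H=((w-ct)).T@l
    th=np.arctan2(H[1,0]-H[0,1],H[0,0]+H[1,1])
    R=np.array([[np.cos(th),-np.sin(th)],[np.sin(th),np.cos(th)]])
    return ct,th,np.abs(w-ct-l@R.T).max()
b=fit(c,bc,.3,.2,.018);p=fit(c,pc,.13,.08,.004);print(b,p)
f=unproj(c,fp,.018+.023);print(f)
R=np.array([[np.cos(b[1]),-np.sin(b[1])],[np.sin(b[1]),np.cos(b[1])]])
print("fence pts in guide",(f[:,:2]-b[0])@R)
# side overlay
cs=bot.get_calibration('side');im=cv2.imread('pics/side0.png')
for ct,th,L,W,z in((*b[:2],.3,.2,.018),(*p[:2],.13,.08,.004)):
    R=np.array([[np.cos(th),-np.sin(th)],[np.sin(th),np.cos(th)]])
    l=np.array([(L/2,W/2),(L/2,-W/2),(-L/2,-W/2),(-L/2,W/2)])@R.T+ct
    q=proj(cs,np.c_[l,np.full(4,z)]);print(q)
    cv2.polylines(im,[np.round(q*8).astype(int)],True,(0,0,255),1,shift=3)
cv2.imwrite('pics/side_ov.png',cv2.resize(im[130:310,180:310],None,fx=4,fy=4)[:600*2][:,:])
cv2.imwrite('pics/side_ov2.png',cv2.resize(im[165:290,185:305],None,fx=4.7,fy=4.7,interpolation=cv2.INTER_CUBIC))
```

```text
(array([0.57172763, 0.17021054]), np.float64(0.2948264874119858), np.float64(0.0015117892461880278)) (array([ 0.60367965, -0.17235975]), np.float64(0.23118328325972806), np.float64(0.0011488256411123013))
[[0.57283481 0.23003969 0.041     ]
 [0.529386   0.09534357 0.041     ]]
fence pts in guide [[ 0.01844419  0.05692596]
 [-0.06226908 -0.05933328]]
[[197.12174041 279.72175594]
 [197.59605212 229.36726682]
 [285.72268843 223.57819772]
 [293.84368236 272.81745105]]
[[239.1773716  187.21238538]
 [239.35085273 172.4063181 ]
 [273.07000306 171.88894948]
 [274.01665163 186.66558537]]
```

View pics/side_ov2.png

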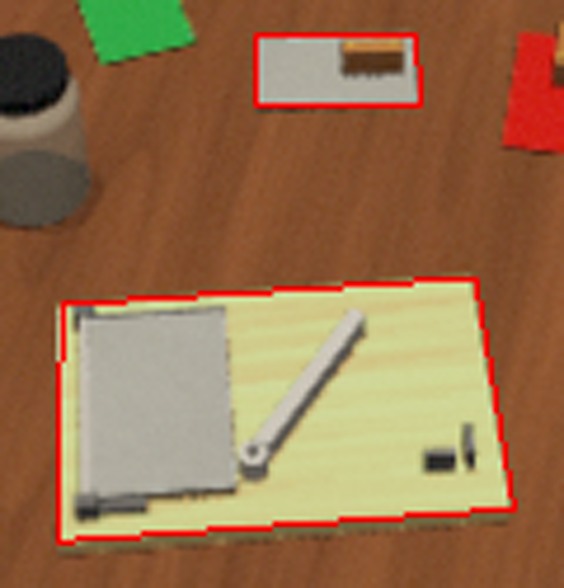

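Both views agree on the board and plate poses to about 1–2 mm. The fence is at about 0.96 rad. I'll swing it out first, pushing with closed fingers from the flap side.

```bash
cat >> h.py <<'E'
from scipy.spatial.transform import Rotation as Ro
B=np.array([0.57173,0.17021]);TH=0.2948
def g2w(x,y):
    c,s=np.cos(TH),np.sin(TH); return B+np.array([c*x-s*y,s*x+c*y])/1000
def w2g(w):
    c,s=np.cos(TH),np.sin(TH); d=(np.asarray(w)[:2]-B)*1000; return np.array([c*d[0]+s*d[1],-s*d[0]+c*d[1]])
def down(yaw): # tool z down, tool x at yaw
    x=np.array([np.cos(yaw),np.sin(yaw),0]);z=np.array([0,0,-1.]);return Ro.from_matrix(np.c_[x,np.cross(z,x),z])
def st():
    s=bot.read_state();R=Ro.from_rotvec(s['tcp_rot']);return s,R
def show():
    s,R=st();x=R.as_matrix()[:,0];zz=R.as_matrix()[:,2]
    print('t',round(s['time'],2),'pos',s['tool_pos'].round(4),'guide',w2g(s['tool_pos']).round(1),'yaw',round(float(np.arctan2(x[1],x[0])),4),'z',zz.round(4),'F',s['wrist_force'].round(1),'w',round(s['width'],3),'q',s['q'].round(2))
def delta(xy,z,yaw):
    s,R=st();p=np.array([*xy,z]);d=R.inv().apply(p-s['tool_pos'])
    rv=(R.inv()*down(yaw)).as_rotvec(degrees=True)
    print('total shift mm (tool)',(d*1000).round(1),'turn deg',rv.round(2))
E
python3 - <<'E'
from h import *
show()
delta(g2w(-2,-45),.15,TH)
E
```

```text
t 0.1 pos [ 0.2631 -0.6209  0.2381] guide [-525.2 -667.3] yaw 0.4008 z [-8.0e-04  1.9e-03 -1.0e+00] F [ 0.3  0.2 -0.6] w 1.002 q [-1.21  0.26  1.61 -0.    1.27 -0.04]
total shift mm (tool) [ 586.  -563.3   89.3] turn deg [-0.12  0.    6.07]
```

>>> arm_command(slide=[[0.034,-0.033,0],[0.034,-0.033,0],[0.034,-0.033,0],[0.034,-0.033,0],[0.034,-0.033,0],[0.034,-0.033,0],[0.034,-0.033,0],[0.034,-0.033,0]], angular=[[0,0,0],[0,0,0],[0,0,0],[0,0,0],[0,0,0],[0,0,0],[0,0,0],[0,0,0]], hand=[0,0,0,0,0,0,0,0], squeeze=40)

```text
time: 0.9
tool_pos: [0.4113, -0.2637, 0.2326]
tcp_rot: [-3.075, -0.606, 0.005]
wrist_force: [0.2, -1.0, 0.2]
width: 0.001
```

Run:
```python
from h import *
show()
delta(g2w(-2,-45),.15,TH)
```

```text
t 0.9 pos [ 0.4113 -0.2637  0.2326] guide [-279.5 -368.6] yaw 0.3894 z [-0.0048  0.0066 -1.    ] F [ 0.2 -1.   0.2] w 0.001 q [-0.62 -0.08  1.99  0.    1.24  0.56]
total shift mm (tool) [ 307.  -295.3   84.4] turn deg [-0.45  0.13  5.42]
```

>>> arm_command(slide=[[0.034,-0.034,0.008],[0.034,-0.034,0.008],[0.034,-0.034,0.008],[0.034,-0.034,0.008],[0.034,-0.034,0.008],[0.034,-0.034,0.008],[0.034,-0.034,0.008],[0.034,-0.034,0.008]], angular=[[0,0,0.7],[0,0,0.7],[0,0,0.7],[0,0,0.7],[0,0,0.7],[0,0,0.7],[0,0,0.7],[0,0,0.7]], hand=[0,0,0,0,0,0,0,0])

```text
time: 1.7
tool_pos: [0.575, 0.0955, 0.1685]
tcp_rot: [-3.104, -0.45, 0.003]
wrist_force: [1.2, -1.1, 0.7]
width: -0.0
```

Run:
```python
from h import *
show()
delta(g2w(-2,-45),.15,TH)
```

```text
t 1.7 pos [0.575  0.0955 0.1685] guide [-18.5 -72.4] yaw 0.2881 z [-0.0026  0.0043 -1.    ] F [ 1.2 -1.1  0.7] w -0.0 q [0.12 0.15 1.88 0.01 1.12 1.4 ]
total shift mm (tool) [ 16.4 -27.4  18.6] turn deg [-0.28  0.07 -0.38]
```

>>> arm_command(slide=[[0.01,-0.015,0.015],[0.006,-0.012,0.03],[0,0,0.03],[0,0,0.02],[0,0,0.01],[0,0,0.01],[0,0,0],[0,0,0]], angular=[[-0.2,0,-0.2],[-0.1,0,-0.2],[0,0,0],[0,0,0],[0,0,0],[0,0,0],[0,0,0],[0,0,0]], hand=[0,0,0,0,0,0,0,0])

```text
time: 2.5
tool_pos: [0.5841, 0.1354, 0.047]
tcp_rot: [-3.105, -0.476, 0.003]
wrist_force: [1.2, 0.4, 0.4]
width: -0.0
```

Run:
```python
from h import *
show()
delta(g2w(-2,-45),.036,TH)
cv2.imwrite('pics/w1.png',bot.read_camera('wrist')[:,:,::-1])
im=bot.read_camera('side')[:,:,::-1]
cv2.imwrite('pics/s1.png',cv2.resize(im[165:290,185:305],None,fx=4.7,fy=4.7,interpolation=cv2.INTER_CUBIC))
```

```text
t 2.5 pos [0.5841 0.1354 0.047 ] guide [  1.7 -36.9] yaw 0.3043 z [-2.2e-03  4.0e-04 -1.0e+00] F [1.2 0.4 0.4] w -0.0 q [0.19 0.31 1.93 0.   0.9  1.45]
total shift mm (tool) [-3.7  8.1 11. ] turn deg [-0.06  0.12  0.54]
```

View pics/w1.png

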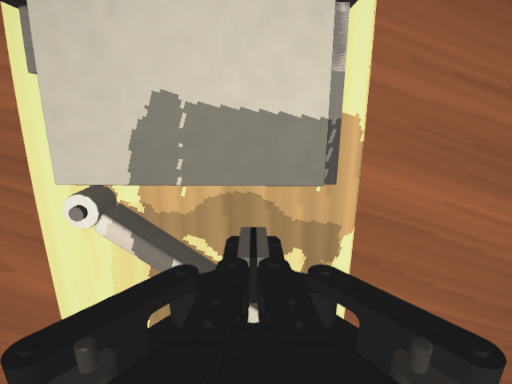

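View pics/s1.png

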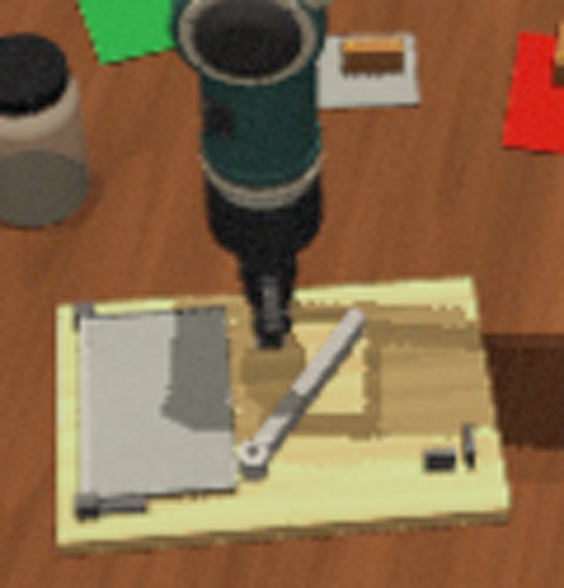

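>>> arm_command(slide=[[-0.005,0,0.006],[-0.008,0.001,0.005],[-0.008,0.001,0],[-0.009,-0.004,0],[-0.009,-0.005,0],[-0.009,-0.007,0],[-0.009,-0.008,0],[-0.008,-0.009,0]], angular=[[0,0,0.3],[0,0,0.2],[0,0,0],[0,0,0],[0,0,0],[0,0,0],[0,0,0],[0,0,0]], hand=[0,0,0,0,0,0,0,0])

```text
time: 3.4
tool_pos: [0.5129, 0.1464, 0.0401]
tcp_rot: [-3.107, -0.458, -0.017]
wrist_force: [2.4, -0.2, -0.0]
width: -0.001
```

Run:
```python
from h import *
show()
im=bot.read_camera('side')[:,:,::-1]
cv2.imwrite('pics/s2.png',cv2.resize(im[165:290,185:305],None,fx=4.7,fy=4.7,interpolation=cv2.INTER_CUBIC))
```

```text
t 3.4 pos [0.5129 0.1464 0.0401] guide [-63.2  -5.7] yaw 0.2924 z [ 0.0108  0.0025 -0.9999] F [ 2.4 -0.2 -0. ] w -0.001 q [ 0.23  0.2   2.09 -0.    0.84  1.51]
```

View pics/s2.png

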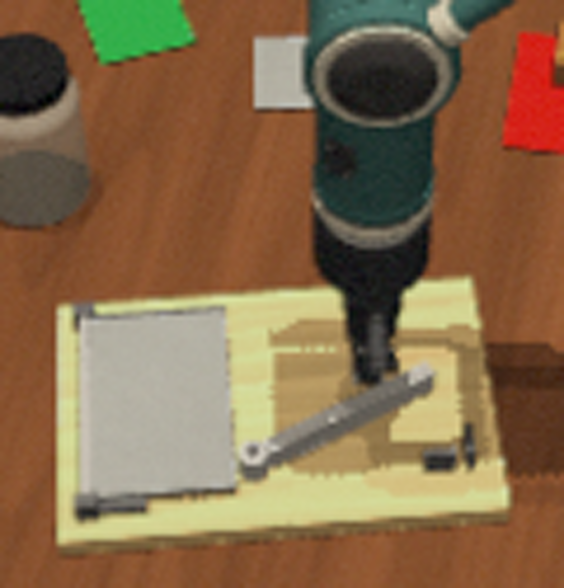

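>>> arm_command(slide=[[-0.006,-0.008,0.002],[-0.005,-0.009,0.002],[-0.003,-0.009,0],[-0.002,-0.009,0],[-0.001,-0.006,0],[0,-0.004,0],[0,-0.003,0],[0,-0.003,0]], angular=[[0,-0.2,0],[0,-0.2,0],[0,0,0],[0,0,0],[0,0,0],[0,0,0],[0,0,0],[0,0,0]], hand=[0,0,0,0,0,0,0,0])

```text
time: 4.25
tool_pos: [0.4819, 0.1804, 0.0356]
tcp_rot: [3.074, 0.48, 0.008]
wrist_force: [4.0, -13.3, 2.6]
width: -0.002
```

Run:
```python
from h import *
show()
im=bot.read_camera('side')[:,:,::-1]
cv2.imwrite('pics/s3.png',cv2.resize(im[165:290,185:305],None,fx=4.7,fy=4.7,interpolation=cv2.INTER_CUBIC))
```

```text
t 4.25 pos [0.4819 0.1804 0.0356] guide [-83.   35.9] yaw 0.3098 z [ 0.01   -0.0291 -0.9995] F [  4.  -13.3   2.6] w -0.002 q [ 0.33  0.19  2.12 -0.04  0.84  1.62]
```

View pics/s3.png

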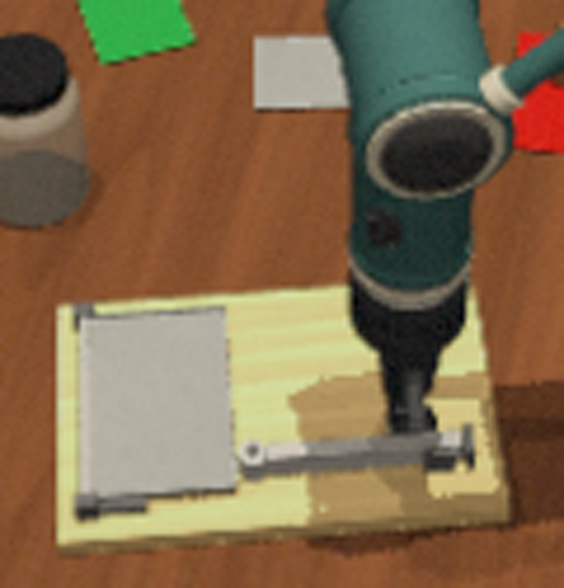

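>>> arm_command(slide=[[0,0.005,0],[0,0.01,-0.002],[0,0.01,-0.02],[0,0.02,-0.03],[0,0.035,-0.025],[0,0.04,-0.02],[0,0.045,0],[0,0.045,0]], angular=[[0,0,0],[0,0,0],[0,0,0],[0,0,0],[0,0,0],[0,0,0],[0,0,0],[0,0,0]], hand=[0,0,0,0,0.04,0.04,0.04,0.04])

```text
time: 5.1
tool_pos: [0.5418, -0.0178, 0.1397]
tcp_rot: [3.075, 0.495, -0.008]
wrist_force: [0.1, 0.4, 0.3]
width: 0.467
```

Run:
```python
from h import *
show()
delta((.5745,-.1792),.1,.2312)
im=bot.read_camera('top')[:,:,::-1]
cv2.imwrite('pics/t4.png',cv2.resize(im[132:257,145:255],None,fx=4.7,fy=4.7,interpolation=cv2.INTER_CUBIC))
```

```text
t 5.1 pos [ 0.5418 -0.0178  0.1397] guide [ -83.2 -171.2] yaw 0.3192 z [-9.000e-04 -2.770e-02 -9.996e-01] F [0.1 0.4 0.3] w 0.467 q [-0.06  0.1   1.99 -0.03  1.05  1.21]
total shift mm (tool) [-19.2 162.4  44.1] turn deg [1.51 0.48 5.05]
```

View pics/t4.png

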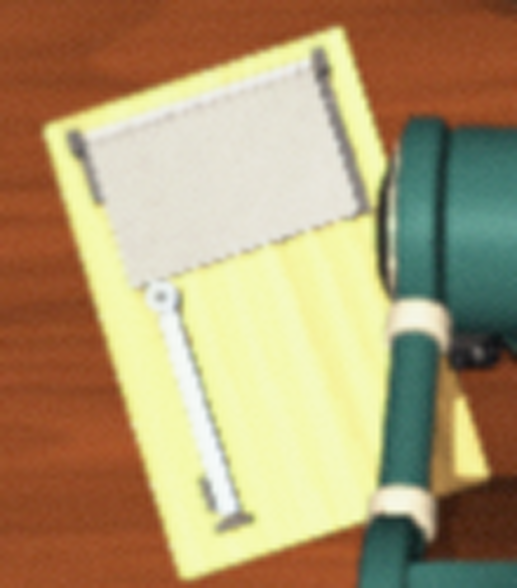

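>>> arm_command(slide=[[-0.004,0.034,0.01],[-0.003,0.034,0.01],[-0.002,0.034,0.01],[-0.001,0.03,0.01],[0,0.02,0.005],[0,0,0],[0,0,0],[0,0,0]], angular=[[0.4,0.1,1.2],[0.4,0.1,1.2],[0.4,0.1,1.2],[0.2,0.1,1.0],[0,0,0.4],[0,0,0],[0,0,0],[0,0,0]], hand=[0.04,0.04,0.04,0.04,0.04,0.04,0.04,0.04])

```text
time: 5.95
tool_pos: [0.5769, -0.1787, 0.0963]
tcp_rot: [-3.121, -0.345, -0.002]
wrist_force: [-0.2, -0.2, 0.3]
width: 0.468
```

Run:
```python
from h import *
show()
delta((.5745,-.1792),.016,.2312)
c=bot.get_calibration('wrist');np.save('wc.npy',c,allow_pickle=True)
cv2.imwrite('pics/w5.png',bot.read_camera('wrist')[:,:,::-1])
R=np.array([[np.cos(.2312),-np.sin(.2312)],[np.sin(.2312),np.cos(.2312)]])
l=np.array([(65,40),(65,-40),(-65,-40),(-65,40)])/1000
print(proj(c,np.c_[l@R.T+[.6037,-.1724],np.full(4,.004)]))
l=np.array([(-5,8),(-5,-8),(-55,-8),(-55,8)])/1000
print(proj(c,np.c_[l@R.T+[.6037,-.1724],np.full(4,.032)]))
```

```text
t 5.95 pos [ 0.5769 -0.1787  0.0963] guide [ -96.4 -335.3] yaw 0.2204 z [ 0.0011  0.0013 -1.    ] F [-0.2 -0.2  0.3] w 0.468 q [-0.34  0.26  1.89  0.    0.99  1.01]
total shift mm (tool) [-2.6  0.1 80.3] turn deg [-0.06 -0.08 -0.62]
[[197.68949399  78.74692499]
 [304.28766893  77.43837361]
 [299.08641283 237.81503493]
 [206.74512228 238.70829366]]
[[240.67233813 177.22849301]
 [263.09246914 176.98938989]
 [263.19338903 241.40413142]
 [242.16649079 241.60615752]]
```

View pics/w5.png

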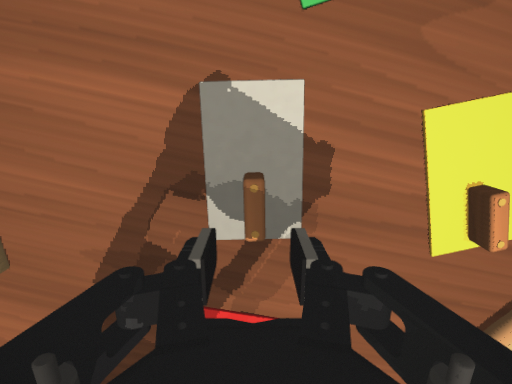

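The wrist view shows the grey plate at about (200–304, 80–240), with its grip bar at (244–265, 175–240). It's within 3 px of the prediction, so I'll descend and grip.

>>> arm_command(slide=[[-0.002,0.0015,0.025],[-0.001,0,0.025],[0,0,0.018],[0,0,0.01],[0,0,0.002],[0,0,0],[0,0,0],[0,0,0]], angular=[[0,0,-0.3],[0,0,-0.3],[0,0,0],[0,0,0],[0,0,0],[0,0,0],[0,0,0],[0,0,0]], hand=[0.04,0.04,0.04,0.04,0.04,0.035,0.03,0.03], squeeze=60)

```text
time: 6.8
tool_pos: [0.5784, -0.1744, 0.0202]
tcp_rot: [3.118, 0.376, 0.016]
wrist_force: [0.1, 0.3, -0.3]
width: 0.351
```

Run:
```python
from h import *
show()
delta((.5745,-.1792),.016,.2312)
cv2.imwrite('pics/w6.png',bot.read_camera('wrist')[:,:,::-1])
```

```text
t 6.8 pos [ 0.5784 -0.1744  0.0202] guide [ -93.7 -331.7] yaw 0.2404 z [ 1.e-02 -2.e-04 -1.e+00] F [ 0.1  0.3 -0.3] w 0.351 q [-0.34  0.35  1.94  0.    0.84  0.99]
total shift mm (tool) [-5.   3.7  4.1] turn deg [ 0.14 -0.55  0.53]
```

View pics/w6.png

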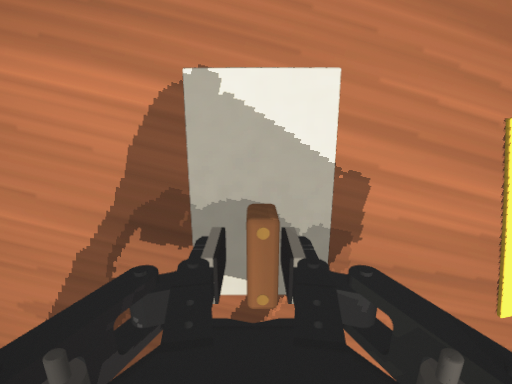

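>>> arm_command(slide=[[-0.003,0.002,0.002],[-0.002,0.001,0.0015],[0,0,0],[0,0,0],[0,0,0],[0,0,0],[0,0,0],[0,0,0]], angular=[[0.1,-0.4,0],[0,-0.2,0],[0,0,0],[0,0,0],[0,0,0],[0,0,0],[0,0,0],[0,0,0]], hand=[0.03,0.03,0.022,0.012,0.005,0.005,0.005,0.005], squeeze=80)

```text
time: 7.65
tool_pos: [0.5756, -0.1801, 0.0186]
tcp_rot: [3.117, 0.375, 0.003]
wrist_force: [0.1, 0.3, 0.4]
width: 0.166
```

Run:
```python
from h import *
show()
delta((.5745,-.1792),.016,.2312)
c=bot.get_calibration('wrist')
im=bot.read_camera('wrist')[:,:,::-1];cv2.imwrite('pics/w7.png',im)
```

```text
t 7.65 pos [ 0.5756 -0.1801  0.0186] guide [ -98.1 -336.3] yaw 0.2394 z [ 0.0021 -0.0023 -1.    ] F [0.1 0.3 0.4] w 0.166 q [-0.34  0.35  1.94 -0.    0.85  0.99]
total shift mm (tool) [-0.8 -1.1  2.6] turn deg [ 0.15 -0.09  0.47]
```

View pics/w7.png

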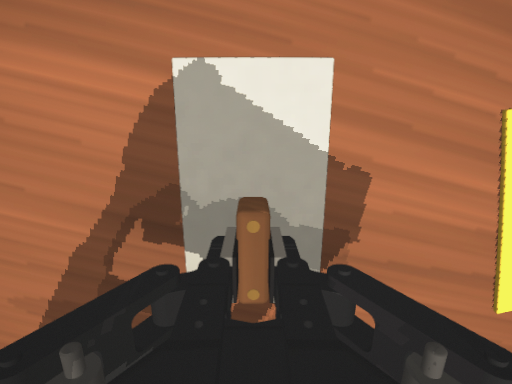

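Run:
```python
from h import *
import cv2
im=cv2.imread('pics/w7.png')
cv2.imwrite('pics/w7a.png',np.hstack([cv2.resize(im[45:75,155:195],None,fx=9,fy=9,interpolation=cv2.INTER_CUBIC),cv2.resize(im[45:75,312:352],None,fx=9,fy=9,interpolation=cv2.INTER_CUBIC)]))
c=bot.get_calibration('wrist');s,R=st()
w=unproj(c,[(172,59),(333.5,58)],.004)
p=R.inv().apply(w-s['tool_pos']);print(w,p*1000)
```

```text
[[ 0.65565064 -0.12056714  0.004     ]
 [ 0.67474101 -0.19685014  0.004     ]] [[ 91.871974   -38.83619594  14.7010875 ]
 [ 92.32491127  39.79769748  14.91314577]]
```

View pics/w7a.png

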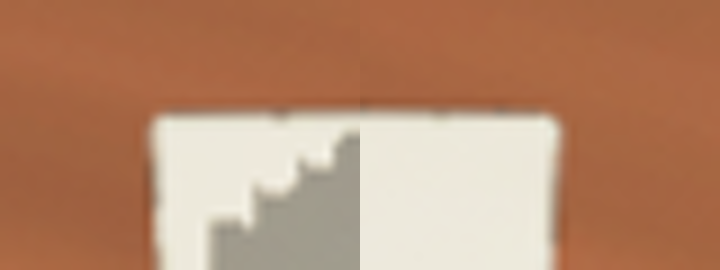

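>>> arm_command(slide=[[0,0,-0.01],[0,0,-0.02],[0,0,-0.03],[0,-0.01,-0.03],[-0.004,-0.03,-0.01],[-0.006,-0.04,0],[-0.01,-0.04,0],[-0.01,-0.04,0]], angular=[[0,0,0],[0,0,0],[0,0,0],[0,0,0],[0,0,-0.5],[0,0,-0.8],[0,0,-0.8],[0,0,-0.8]], hand=[0.005,0.005,0.005,0.005,0.005,0.005,0.005,0.005])

```text
time: 8.5
tool_pos: [0.5061, -0.0323, 0.1254]
tcp_rot: [3.107, 0.445, 0.007]
wrist_force: [-0.2, 0.0, -1.6]
width: 0.168
```

Run:
```python
from h import *
show()
delta(g2w(-86,7),.1,TH)
cv2.imwrite('pics/w8.png',bot.read_camera('wrist')[:,:,::-1])
```

```text
t 8.5 pos [ 0.5061 -0.0323  0.1254] guide [-121.6 -174.7] yaw 0.2848 z [ 0.0045 -0.0024 -1.    ] F [-0.2  0.  -1.6] w 0.168 q [-0.11  0.05  2.08 -0.    1.01  1.18]
total shift mm (tool) [  33.7 -182.2   24.9] turn deg [ 0.2  -0.21 -0.58]
```

View pics/w8.png

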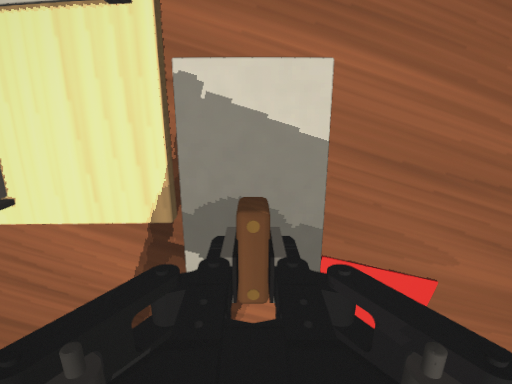

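>>> arm_command(slide=[[0.008,-0.035,-0.002],[0.008,-0.04,0],[0.008,-0.04,0],[0.006,-0.035,0.005],[0.002,-0.02,0.01],[0,-0.006,0.01],[0,0,0],[0,0,0]], angular=[[0,0,0],[0,0,-0.2],[0,0,-0.2],[0,0,-0.2],[0,0,0],[0,0,0],[0,0,0],[0,0,0]], hand=[0.005,0.005,0.005,0.005,0.005,0.005,0.005,0.005])

```text
time: 9.35
tool_pos: [0.4794, 0.1571, 0.1046]
tcp_rot: [-3.105, -0.47, -0.004]
wrist_force: [-0.4, -0.4, -1.6]
width: 0.169
```

Run:
```python
from h import *
show()
delta(g2w(-86,7),.042,TH)
cv2.imwrite('pics/w9.png',bot.read_camera('wrist')[:,:,::-1])
```

```text
t 9.35 pos [0.4794 0.1571 0.1046] guide [-92.2  14.3] yaw 0.3006 z [ 0.0026  0.0012 -1.    ] F [-0.4 -0.4 -1.6] w 0.169 q [0.27 0.07 2.1  0.   0.97 1.54]
total shift mm (tool) [ 6.   7.4 62.6] turn deg [-0.02 -0.16  0.33]
```

View pics/w9.png

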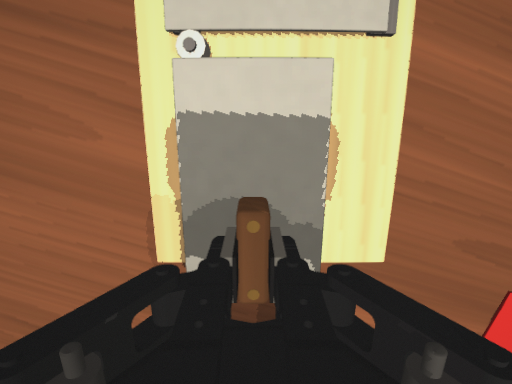

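>>> arm_command(slide=[[0.003,0.006,0],[0.002,0.004,0.005],[0,0,0.015],[0,0,0.015],[0,0,0.012],[0,0,0.006],[0,0,0],[0,0,0]], angular=[[0,-0.1,0.3],[0,0,0],[0,0,0],[0,0,0],[0,0,0],[0,0,0],[0,0,0],[0,0,0]], hand=[0.005,0.005,0.005,0.005,0.005,0.005,0.005,0.005])

```text
time: 10.2
tool_pos: [0.4927, 0.142, 0.0511]
tcp_rot: [3.109, 0.447, 0.009]
wrist_force: [0.1, -0.1, -1.5]
width: 0.17
```

Run:
```python
from h import *
show()
delta(g2w(-86,6),.037,TH)
cv2.imwrite('pics/w10.png',bot.read_camera('wrist')[:,:,::-1])
```

```text
t 10.2 pos [0.4927 0.142  0.0511] guide [-83.8  -4. ] yaw 0.2853 z [ 5.6e-03  3.0e-04 -1.0e+00] F [ 0.1 -0.1 -1.5] w 0.17 q [ 0.23  0.15  2.12 -0.    0.86  1.52]
total shift mm (tool) [ -2.3 -10.   14.1] turn deg [ 0.07 -0.31 -0.54]
```

View pics/w10.png

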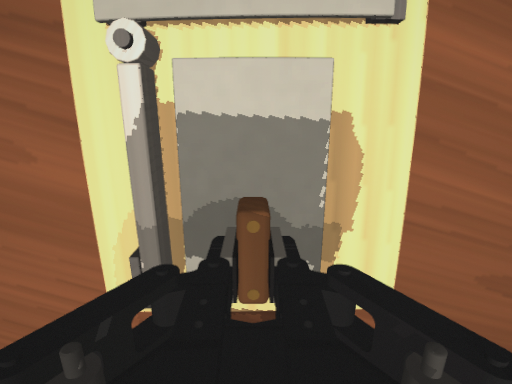

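Run:
```python
from h import *
im=cv2.imread('pics/w10.png');c=bot.get_calibration('wrist')
def G(x,y,z): return [*g2w(x,y),.018+z/1000]
def pl(pts,col):
    q=proj(c,[G(*p) for p in pts]);cv2.polylines(im,[np.round(q*8).astype(int)],False,col,1,cv2.LINE_AA,3);print(q.round(1).tolist())
pl([(10,50,23),(-95,50,23)],(0,0,255));pl([(10,62,23),(-95,62,23)],(0,0,255))
pl([(30,75,8),(30,-75,8)],(255,0,0));pl([(30,75,13),(30,-75,13)],(255,0,255))
pl([(140,100,0),(-150,100,0)],(0,255,0));pl([(140,-100,0),(-150,-100,0)],(0,255,0))
cv2.imwrite('pics/w10o.png',cv2.resize(im[0:300,50:450],None,fx=2,fy=2,interpolation=cv2.INTER_CUBIC))
```

```text
[[136.2, 54.8], [156.9, 256.5]]
[[111.5, 55.6], [136.0, 256.6]]
[[96.4, 21.0], [388.7, 17.4]]
[[91.2, 17.9], [393.2, 14.0]]
[[40.4, -198.8], [105.6, 311.7]]
[[440.7, -206.1], [390.0, 309.4]]
```

View pics/w10o.png

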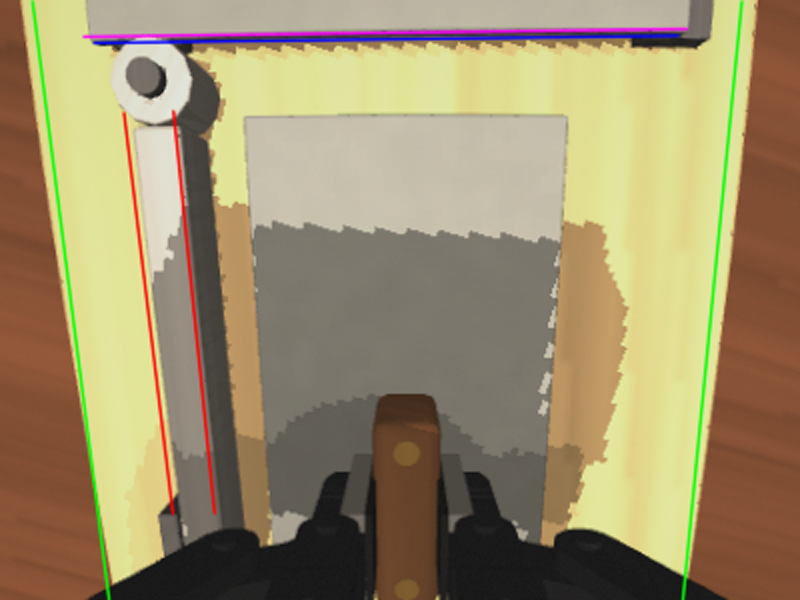

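>>> arm_command(slide=[[0,-0.003,0.003],[0,-0.003,0.004],[0,-0.002,0.003],[0,0,0.003],[0,0,0.001],[0,0,0.001],[0,0,0.001],[0,0,0.001]], angular=[[0,-0.2,-0.3],[0,-0.2,-0.2],[0,0,0],[0,0,0],[0,0,0],[0,0,0],[0,0,0],[0,0,0]], hand=[0.005,0.005,0.005,0.005,0.005,0.005,0.005,0.005])

```text
time: 11.05
tool_pos: [0.4917, 0.1515, 0.0366]
tcp_rot: [3.106, 0.464, 0.001]
wrist_force: [-3.6, -1.3, 8.7]
width: 0.167
```

Run:
```python
from h import *
show()
delta(g2w(-86,6),.037,TH)
cv2.imwrite('pics/w11.png',bot.read_camera('wrist')[:,:,::-1])
```

```text
t 11.05 pos [0.4917 0.1515 0.0366] guide [-82.    5.4] yaw 0.2963 z [ 0.0011 -0.0012 -1.    ] F [-3.6 -1.3  8.7] w 0.167 q [ 0.25  0.18  2.12 -0.    0.84  1.53]
total shift mm (tool) [-4.  -0.6 -0.4] turn deg [ 0.08 -0.04  0.09]
```

View pics/w11.png

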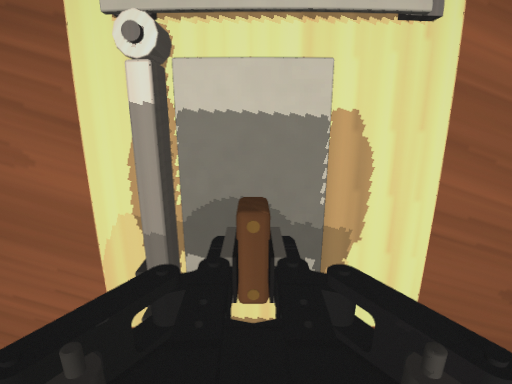

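>>> arm_command(slide=[[0,-0.001,0.0003],[0,-0.0015,0.0003],[0,-0.0015,0.0003],[0.002,-0.001,0.0003],[0.003,-0.001,0.0003],[0.003,-0.001,0.0003],[0.002,-0.001,0.0003],[0,0,0.0003]], angular=[[0,0,0],[0,0,0],[0,0,0],[0,0,0],[0,0,0],[0,0,0],[0,0,0],[0,0,0]], hand=[0.005,0.005,0.005,0.005,0.005,0.005,0.005,0.005])

```text
time: 11.9
tool_pos: [0.4952, 0.1562, 0.0372]
tcp_rot: [3.095, 0.466, -0.017]
wrist_force: [-1.3, -0.5, 3.3]
width: 0.168
```

Run:
```python
from h import *
show()
s,R=st();print('F tool',R.inv().apply(s['wrist_force']).round(1))
cv2.imwrite('pics/w12.png',bot.read_camera('wrist')[:,:,::-1])
im=bot.read_camera('side')[:,:,::-1]
cv2.imwrite('pics/s12.png',cv2.resize(im[165:290,185:305],None,fx=4.7,fy=4.7,interpolation=cv2.INTER_CUBIC))
```

```text
t 11.9 pos [0.4952 0.1562 0.0372] guide [-77.3   8.9] yaw 0.2989 z [-0.009  -0.0129 -0.9999] F [-1.3 -0.5  3.3] w 0.168 q [ 0.26  0.2   2.1  -0.01  0.86  1.54]
F tool [-1.5  0.1 -3.3]
```

View pics/w12.png

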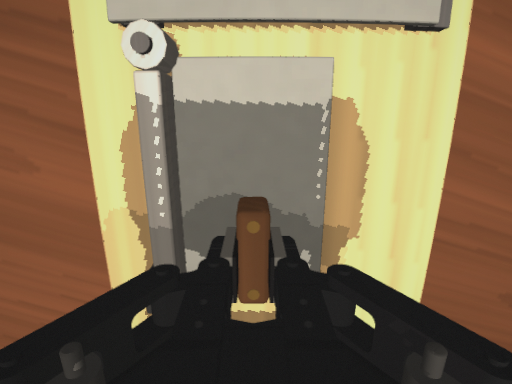

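View pics/s12.png

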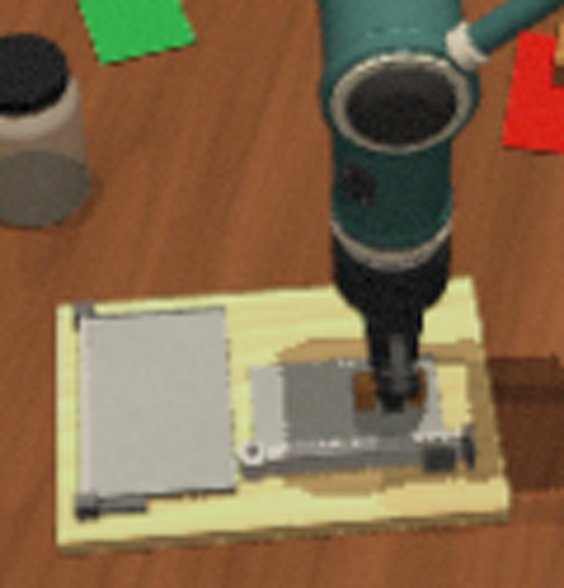

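Run:
```python
from h import *
delta(g2w(-77,9),.0366,TH)
im=cv2.imread('pics/w12.png')
cv2.imwrite('pics/w12z.png',cv2.resize(im[10:110,100:230],None,fx=6,fy=6,interpolation=cv2.INTER_CUBIC))
```

```text
total shift mm (tool) [ 0.2 -0.   0.5] turn deg [0.55 0.7  0.25]
```

View pics/w12z.png

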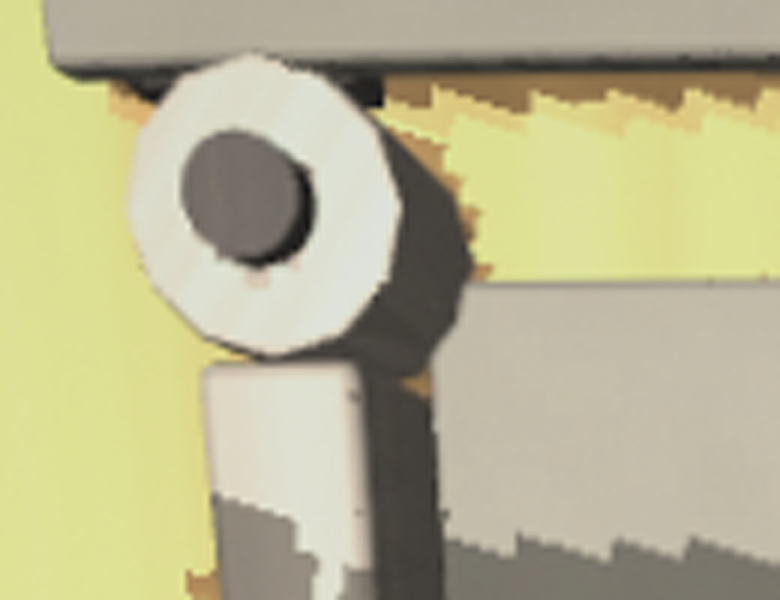

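The wrist view shows the plate edge (x≈174) meeting the foot of the fence arm. The pivot boss overhangs the plate corner without blocking it, and the flap lip is at row ~25. There's a small 0.9° tilt, which I'll correct while sliding in.

>>> arm_command(slide=[[0,0,0.0005],[0,-0.0005,0.0005],[0.003,-0.0005,0.0005],[0.003,-0.0005,0.0005],[0.003,-0.0005,0.0005],[0.003,-0.0005,0.0005],[0.002,-0.0005,0.0005],[0,-0.0005,0.0005]], angular=[[0.4,0.4,0.1],[0.3,0.3,0.1],[0.1,0.1,0],[0,0.1,0],[0,0,0],[0,0,0],[0,0,0],[0,0,0]], hand=[0.005,0.005,0.005,0.005,0.005,0.005,0.005,0.005])

```text
time: 12.8
tool_pos: [0.5024, 0.1586, 0.0366]
tcp_rot: [3.105, 0.468, -0.015]
wrist_force: [-0.9, -3.6, 5.4]
width: 0.17
```

```bash
cat > look.py <<'E'
import sys
from h import *
show();s,R=st();print('F tool',R.inv().apply(s['wrist_force']).round(1));delta(g2w(*[float(a) for a in sys.argv[2:4]]),.0366,TH)
im=bot.read_camera('wrist')[:,:,::-1]
cv2.imwrite(f'pics/w{sys.argv[1]}.png',cv2.resize(im[0:290,90:390],None,fx=2,fy=2,interpolation=cv2.INTER_CUBIC))
E
python3 look.py 13 -60 9
```

```text
t 12.8 pos [0.5024 0.1586 0.0366] guide [-69.8   9.1] yaw 0.2995 z [-0.0094 -0.0033 -1.    ] F [-0.9 -3.6  5.4] w 0.17 q [ 0.26  0.21  2.09 -0.    0.86  1.53]
F tool [-1.9  3.2 -5.4]
total shift mm (tool) [ 9.7  0.1 -0.1] turn deg [0.02 0.57 0.27]
```

View pics/w13.png

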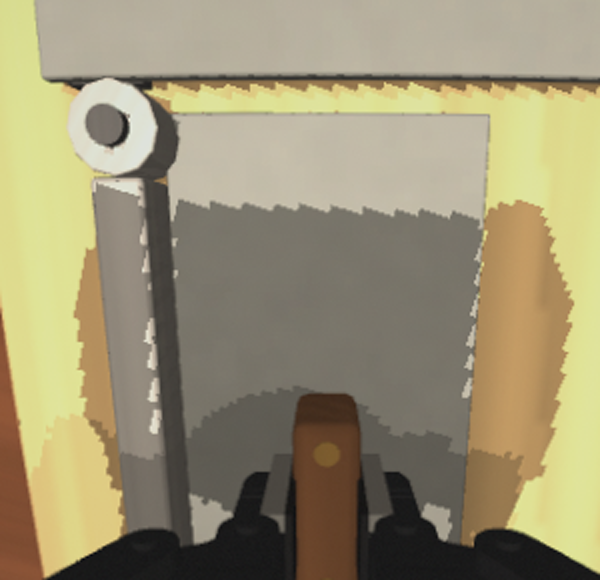

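>>> arm_command(slide=[[0.003,-0.0005,0.0003],[0.005,-0.0005,0.0003],[0.005,-0.0005,0.0003],[0.005,-0.0005,0.0003],[0.005,-0.0005,0.0003],[0.005,-0.0005,0.0003],[0.003,-0.0005,0.0003],[0,-0.0005,0.0003]], angular=[[0,0.4,0.1],[0,0.2,0.1],[0,0.1,0],[0,0.1,0],[0,0.1,0],[0,0.1,0],[0,0.1,0],[0,0,0]], hand=[0.005,0.005,0.005,0.005,0.005,0.005,0.005,0.005])

```text
time: 13.65
tool_pos: [0.5243, 0.1654, 0.0367]
tcp_rot: [3.101, 0.466, -0.01]
wrist_force: [-2.1, -3.2, 5.5]
width: 0.168
```

```bash
python3 look.py 14 -6 9
```

```text
t 13.65 pos [0.5243 0.1654 0.0367] guide [-46.8   9.2] yaw 0.2983 z [-0.0055 -0.0069 -1.    ] F [-2.1 -3.2  5.5] w 0.168 q [ 0.26  0.25  2.04 -0.01  0.86  1.54]
F tool [-3.   2.5 -5.5]
total shift mm (tool) [40.8  0.3 -0.2] turn deg [0.28 0.41 0.2 ]
```

View pics/w14.png

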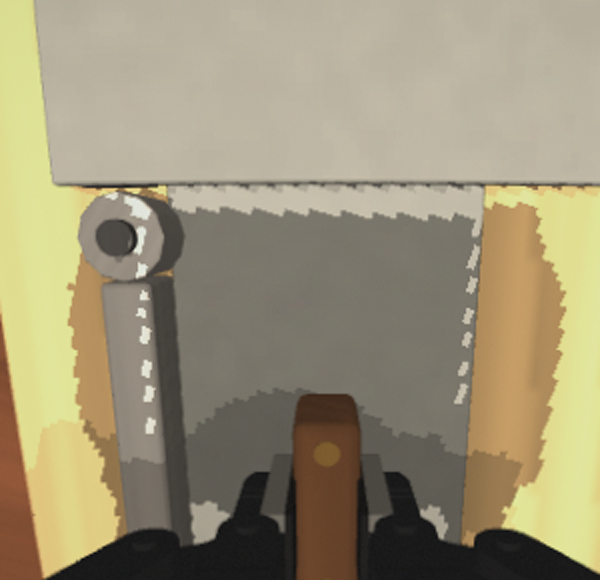

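>>> arm_command(slide=[[0.004,-0.0005,0.0003],[0.006,-0.0005,0.0003],[0.006,-0.0005,0.0003],[0.006,-0.0005,0.0003],[0.006,-0.0005,0.0003],[0.005,-0.0005,0.0003],[0.003,-0.0005,0.0003],[0.001,-0.0005,0.0003]], angular=[[0.2,0.4,0.1],[0.1,0.2,0.1],[0.1,0.1,0],[0,0.1,0],[0,0.1,0],[0,0.1,0],[0,0.1,0],[0,0,0]], hand=[0.005,0.005,0.005,0.005,0.005,0.005,0.005,0.005])

```text
time: 14.5
tool_pos: [0.5509, 0.1736, 0.0366]
tcp_rot: [3.103, 0.467, -0.012]
wrist_force: [-4.7, -5.1, 9.2]
width: 0.17
```

```bash
python3 look.py 15 -6 9
```

```text
t 14.5 pos [0.5509 0.1736 0.0366] guide [-19.    9.3] yaw 0.2985 z [-0.0069 -0.0049 -1.    ] F [-4.7 -5.1  9.2] w 0.17 q [ 0.26  0.29  1.98 -0.    0.88  1.54]
F tool [-6.   3.6 -9.1]
total shift mm (tool) [13.   0.3 -0.1] turn deg [0.15 0.46 0.21]
```

View pics/w15.png

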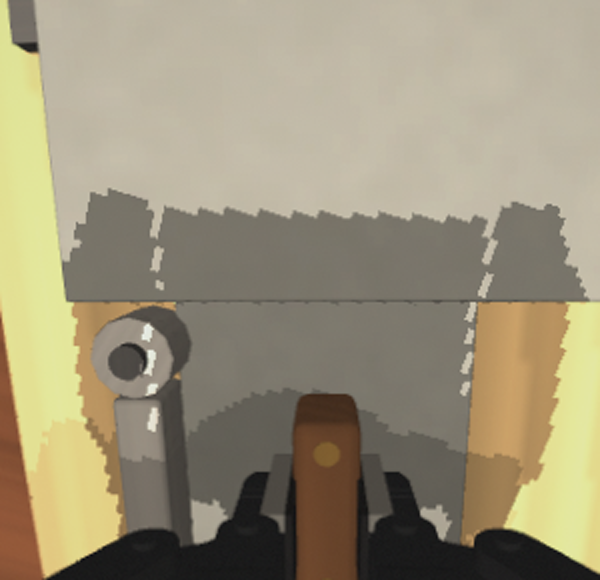

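>>> arm_command(slide=[[0.004,-0.0005,0.0003],[0.004,-0.0005,0.0003],[0.004,-0.0005,0.0003],[0.003,-0.0005,0.0003],[0.003,-0.0005,0.0003],[0.002,-0.0005,0.0003],[0.002,-0.0005,0.0003],[0.002,-0.0005,0.0003]], angular=[[0.1,0.3,0.1],[0.1,0.1,0.1],[0,0.1,0],[0,0.1,0],[0,0.1,0],[0,0.1,0],[0,0.1,0],[0,0,0]], hand=[0.005,0.005,0.005,0.005,0.005,0.005,0.005,0.005])

```text
time: 15.35
tool_pos: [0.5653, 0.1781, 0.0366]
tcp_rot: [3.102, 0.466, -0.016]
wrist_force: [-9.1, -5.7, 11.8]
width: 0.165
```

```bash
python3 look.py 16 -6 9
```

```text
t 15.35 pos [0.5653 0.1781 0.0366] guide [-3.9  9.4] yaw 0.2984 z [-0.009  -0.0066 -0.9999] F [-9.1 -5.7 11.8] w 0.165 q [ 0.27  0.32  1.94 -0.01  0.89  1.54]
F tool [-10.5   2.8 -11.7]
total shift mm (tool) [-2.1  0.4  0. ] turn deg [0.21 0.6  0.21]
```

View pics/w16.png

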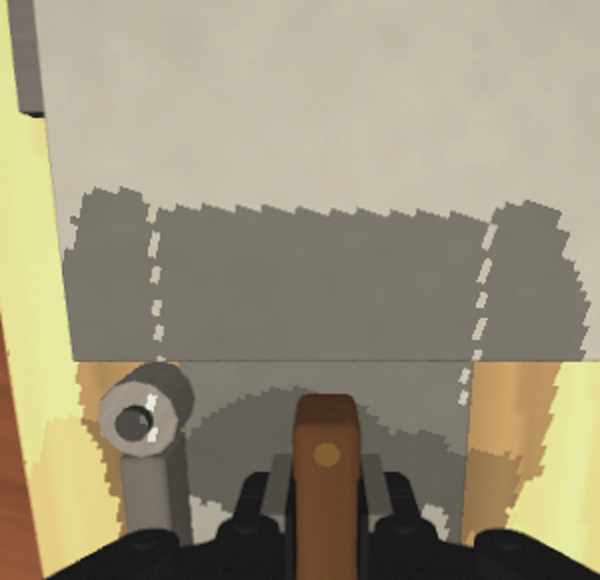

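>>> arm_command(slide=[[0.002,-0.0005,0.0005],[0.002,-0.0005,0.0005],[0.003,-0.0005,0.0005],[0.003,-0.0005,0.0005],[0.003,-0.0005,0.0005],[0.003,-0.0005,0.0005],[0.003,-0.0005,0.0005],[0.003,-0.0005,0.0005]], angular=[[0.1,0.3,0.1],[0.1,0.2,0.1],[0,0.2,0],[0,0.2,0],[0,0.2,0],[0,0.2,0],[0,0.1,0],[0,0.1,0]], hand=[0.005,0.005,0.005,0.005,0.005,0.005,0.005,0.005])

```text
time: 16.2
tool_pos: [0.5652, 0.1781, 0.0366]
tcp_rot: [3.097, 0.467, -0.046]
wrist_force: [-11.1, -5.7, 15.3]
width: 0.169
```

```bash
python3 look.py 17 -6 9
```

```text
t 16.2 pos [0.5652 0.1781 0.0366] guide [-3.9  9.4] yaw 0.2989 z [-0.0275 -0.0132 -0.9995] F [-11.1  -5.7  15.3] w 0.169 q [ 0.27  0.33  1.93 -0.01  0.91  1.54]
F tool [-12.7   2.2 -14.9]
total shift mm (tool) [-2.1  0.4  0. ] turn deg [0.26 1.73 0.24]
```

View pics/w17.png

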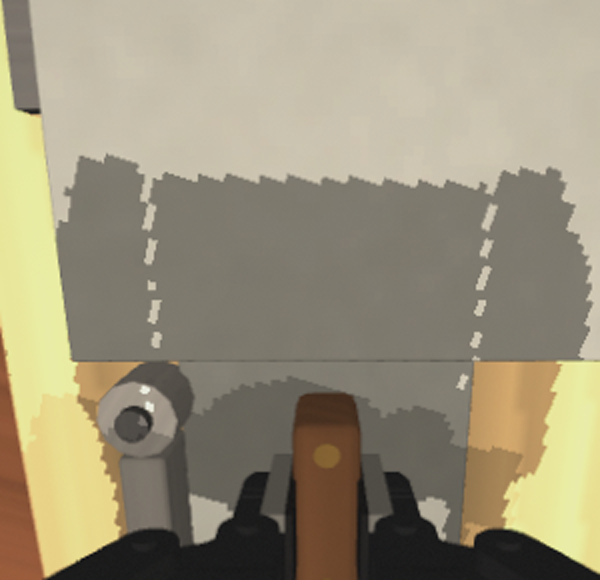

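Pushing no longer moves it: TCP at guide x = −3.9, and the force rose to about 13 N, so the plate is against the back stop. The tool has pitched about 1.6°. I'll level it so the plate lies flat, then press.

>>> arm_command(slide=[[0.001,-0.0005,0.0005],[0.001,-0.0005,0.0005],[0.001,-0.0005,0.0007],[0.001,-0.0005,0.0007],[0.001,-0.0005,0.0007],[0.001,-0.0005,0.0007],[0.001,-0.0005,0.0007],[0.001,-0.0005,0.0007]], angular=[[0.1,0.8,0],[0.1,0.7,0],[0.1,0.5,0],[0,0.4,0],[0,0.3,0],[0,0.3,0],[0,0.3,0],[0,0.3,0]], hand=[0.005,0.005,0.005,0.005,0.005,0.005,0.005,0.005], squeeze=100)

```text
time: 17.05
tool_pos: [0.565, 0.178, 0.0371]
tcp_rot: [3.105, 0.471, 0.025]
wrist_force: [-3.9, -4.5, 11.3]
width: 0.163
```

```bash
python3 look.py 18 -4 9
python3 - <<'E'
from h import *
print(bot.read_state()['torque'])
im=bot.read_camera('side')[:,:,::-1]
cv2.imwrite('pics/s18.png',cv2.resize(im[165:290,185:305],None,fx=4.7,fy=4.7,interpolation=cv2.INTER_CUBIC))
E
```

```text
t 17.05 pos [0.565  0.178  0.0371] guide [-4.2  9.4] yaw 0.3008 z [ 0.0156  0.0015 -0.9999] F [-3.9 -4.5 11.3] w 0.163 q [ 0.26  0.3   1.96 -0.    0.86  1.54]
F tool [ -4.9   3.1 -11.4]
total shift mm (tool) [0.2 0.4 0.5] turn deg [ 0.18 -0.88  0.34]
[-0.88944185  1.37155635 -0.01650433]
```

View pics/w18.png

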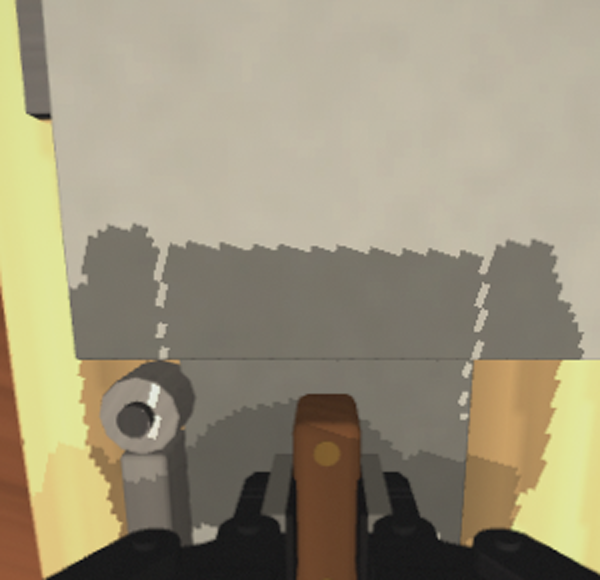

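View pics/s18.png

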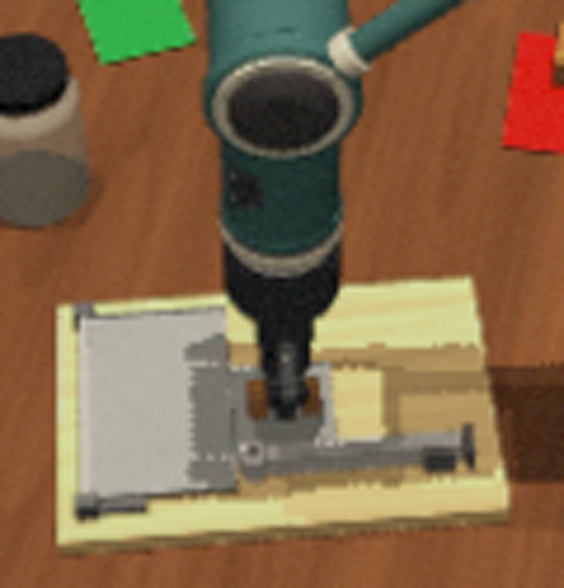

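>>> arm_command(slide=[[0.001,-0.0005,0.0005],[0.001,-0.0005,0.0007],[0.0015,-0.0005,0.001],[0.0015,-0.0005,0.001],[0.0015,-0.0005,0.001],[0.0015,-0.0005,0.001],[0.0015,-0.0005,0.001],[0.0015,-0.0005,0.001]], angular=[[0.1,-0.7,0.1],[0.1,-0.2,0.1],[0,0,0],[0,0.1,0],[0,0.1,0],[0,0.1,0],[0,0.1,0],[0,0.1,0]], hand=[0.005,0.005,0.005,0.005,0.005,0.005,0.005,0.005])

```text
time: 17.95
tool_pos: [0.5653, 0.178, 0.0366]
tcp_rot: [3.1, 0.468, -0.024]
wrist_force: [-6.7, -5.7, 14.3]
width: 0.163
```

```bash
python3 look.py 19 -4 9
python3 - <<'E'
from h import *
print(bot.read_state()['torque'])
E
```

```text
t 17.95 pos [0.5653 0.178  0.0366] guide [-3.9  9.4] yaw 0.2998 z [-0.0142 -0.0085 -0.9999] F [-6.7 -5.7 14.3] w 0.163 q [ 0.27  0.32  1.94 -0.01  0.9   1.54]
F tool [ -8.4   3.6 -14.1]
total shift mm (tool) [-0.1  0.4  0. ] turn deg [0.23 0.92 0.29]
[-0.70003384  1.14910753  0.02425204]
```

>>> arm_command(slide=[[0.0015,-0.0005,0.001],[0.0015,-0.0005,0.001],[0.0015,-0.0005,0.001],[0.0015,-0.0005,0.001],[0.0015,-0.0005,0.001],[0.0015,-0.0005,0.001],[0.0015,-0.0005,0.001],[0.0015,-0.0005,0.001]], angular=[[0.1,0.5,0.1],[0.1,0.4,0.1],[0,0.3,0],[0,0.25,0],[0,0.25,0],[0,0.25,0],[0,0.25,0],[0,0.25,0]], hand=[0.005,0.005,0.005,0.005,0.005,0.005,0.005,0.005])

```text
time: 18.8
tool_pos: [0.5653, 0.178, 0.0366]
tcp_rot: [3.102, 0.468, 0.001]
wrist_force: [-5.3, -4.9, 14.3]
width: 0.168
```

```bash
python3 look.py 20 -4 9
python3 - <<'E'
from h import *
print(bot.read_state()['torque'])
im=bot.read_camera('side')[:,:,::-1]
cv2.imwrite('pics/s20.png',cv2.resize(im[200:290,185:305],None,fx=6,fy=6,interpolation=cv2.INTER_CUBIC))
E
```

```text
t 18.8 pos [0.5653 0.178  0.0366] guide [-3.9  9.4] yaw 0.2996 z [ 0.0012 -0.0046 -1.    ] F [-5.3 -4.9 14.3] w 0.168 q [ 0.27  0.31  1.95 -0.01  0.88  1.54]
F tool [ -6.5   3.2 -14.3]
total shift mm (tool) [-0.1  0.4  0. ] turn deg [0.27 0.01 0.28]
[-0.82967946  1.69406908  0.03282058]
```

View pics/w20.png

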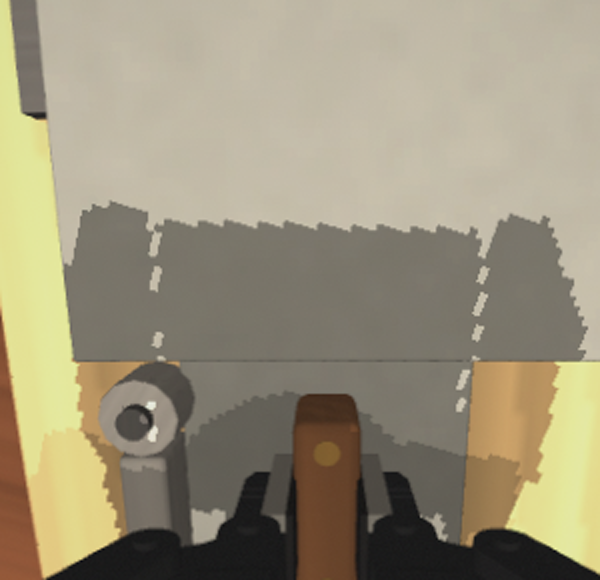

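View pics/s20.png

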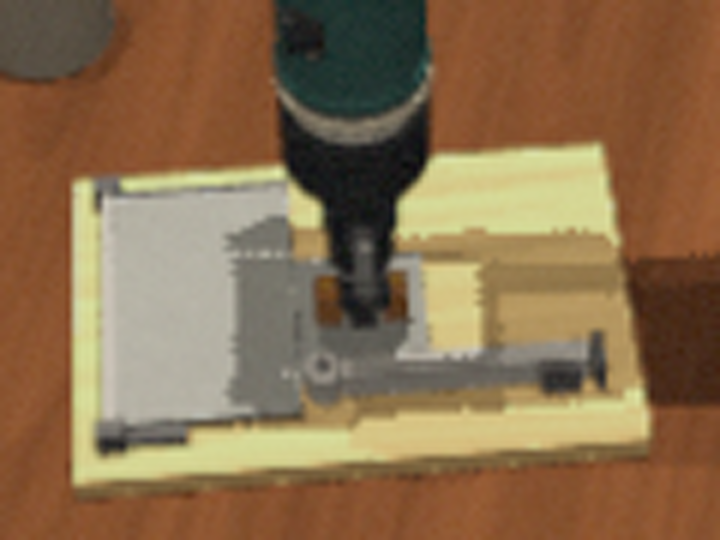

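Run:
```python
from h import *
c=bot.get_calibration('wrist');s,R=st();o=s['tool_pos']
T=lambda w:(R.inv().apply(w-o)*1000).round(1)
# front edge (camera rigid to tool): plate top is z=o.z-.0186+.004 when level
print('front f',T(unproj(c,[(171.7,57.3),(334.2,57.3)],o[2]-.0146)))
for z in(.026,.031): print('lip',z,T(unproj(c,[(90+150/2,180),(90+450/2,180)],z)))
im=cv2.imread('pics/w20.png');cv2.imwrite('pics/w20z.png',cv2.resize(im[330:400,150:330],None,fx=4,fy=4,interpolation=cv2.INTER_CUBIC))
```

```text
front f [[ 92.6 -39.   14.4]
 [ 92.6  39.9  14.8]]
lip 0.026 [[ 32.5 -45.6  10.4]
 [ 32.3  32.9  10.8]]
lip 0.031 [[ 33.6 -44.    5.4]
 [ 33.5  31.7   5.8]]
```

View pics/w20z.png

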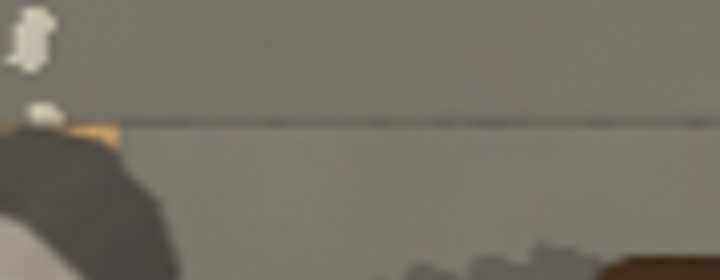

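Run:
```python
from h import *
show()
a=bot.read_camera('top')[:,:,::-1]
for _ in range(5): bot.read_camera('side')
show()
cv2.imwrite('pics/t21.png',a)
```

```text
t 18.9 pos [0.5653 0.178  0.0366] guide [-3.9  9.3] yaw 0.2996 z [ 0.0012 -0.0046 -1.    ] F [-6.3 -4.  14.3] w 0.162 q [ 0.27  0.31  1.95 -0.01  0.88  1.54]
t 19.2 pos [0.5653 0.178  0.0367] guide [-3.8  9.4] yaw 0.2995 z [ 0.0012 -0.0046 -1.    ] F [-5.8 -4.4 13.3] w 0.162 q [ 0.27  0.31  1.95 -0.01  0.88  1.54]
```

View pics/t21.png

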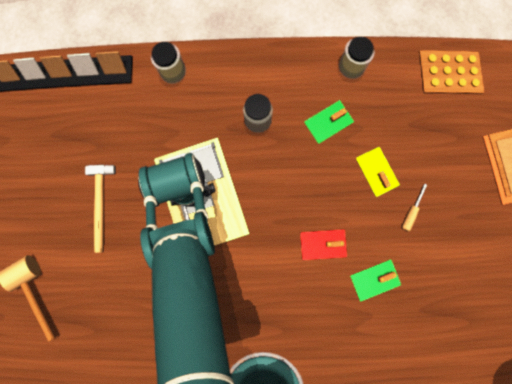

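The hold is stable and the bystanders haven't moved. I'm handing the job in.

```bash
python3 -c "
from h import *
print(bot.finish_job()); show()"
```

```text
the job is handed in; nothing more can be done
None
the job is handed in; nothing more can be done
```

I set up the jig and handed the job in at about 19 s of the 67 s, with the gripper still holding and pressing the plate.

- **Fence arm:** I pushed it out with the closed fingers until it hit its firm stop (about 13 N). In the wrist view it then lay parallel to the board to about 0.01 rad.
- **Plate:** I gripped the grey plate by its wooden bar and lowered it flat in front of the flap. I then slid it along the fence under the flap until it stopped moving.

**Last checks:**
- **Home:** in the wrist view, the plate's front edge came within about 0.2 mm of the back stop. More pushing at up to about 13 N did not move it.
- **Flat and held:** the tool was within about 0.3° of upright and the downward press read about 13–14 N. The plate was also pushed about 6–7 N towards the stop and 3 N against the fence. The force and position stayed steady for the last 0.3 s before hand-in.
- **Flap:** it looked closed and level in both the side and wrist views. I did not measure its angle.
- **Bystanders:** the jar, hammer and awl had not moved in the last top view.

**Disagreements:** the fence sat about 1–2 mm from where my first board fit put it, so I found the contact by force. While pushing against the stop, the tool pitched up to about 1.6° one way and then 0.9° the other. I levelled it before handing in.

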